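# Hang a welded bracket on its cooling stand

### The arm

A 7-joint arm with a two-finger parallel gripper is mounted at the origin on a cart in front of the work surface, level with it; the furniture and walls round the work are solid. World frame = base frame: x ahead of the robot, y to its left, z up, the work surface at z = 0. Lengths are in m, angles in degrees, forces in N, time in s.
With the tool pointing down it reaches from about 0.35 to 0.9 m from the base axis. Payload 7.2 kg.
Tool frame: the origin (TCP) lies on the mounting face of the last link; the fingertips stand 182 mm ahead of it and the grasp point (between the pads) lies 163 mm ahead of it; z points along the fingers, y is the line along which they close (so a half turn about z gives the same grasp; the last joint's range is limited). The gripper opens to 88 mm and grips with 3 to 60 N. Pads are 20 mm wide; open, the fingers measure 115 mm over their backs; the gripper's body (75 mm by 178 mm) begins 61 mm behind the grasp point.
Start: joints at [-80.226, 23.554, -0.728, 91.456, 0.321, 64.991, -4.71], TCP at [0.148, 0.607, 0.405] pointing down, gripper open.
Joint ranges: [-169.25, 169.25], [-16.82, 113.86], [-84.01, 82.57], [7.8, 145.47], [-59.2, 239.2], [7.22, 106.19], [-163.78, 163.78]. Speed limits (degrees/s): [136.94, 136.94, 172.46, 172.46, 180, 180, 180].

### API

Orientations are given as [roll, pitch, yaw] about the fixed x, y, z axes, in that order (R = Rz(yaw) Ry(pitch) Rx(roll)).
In Python, from station import readout, cams, bot gives the robot as it stands.
- The arm moves only by the tool move_arm, never from a script. Its argument "rows" is a list that holds one entry, the list of rows, each a list of 7 numbers: the turn, a rotation vector about the tool's x, y, z in degrees, then the shift along the tool's x, y, z in units of 25 mm (1.0 is 25 mm), then the finger opening in mm, from 0 to 87.8. In form: [[[wx, wy, wz, tx, ty, tz, jaw], ...]]. A call has 1 to 20 rows; each row is the pose to reach, as a shift and turn from the pose commanded when the call began, along the tool's axes at that moment; what a row does not reach only later rows make up. A row lasts 1/8 s, in which the tool goes at most 62.5 mm and 10.7 degrees, less where a joint would pass 70% of its speed; a pose out of reach is approached as far as the arm can. A call with a gripper value outside its range is refused whole. The fingers move at their own pace and stop on an object; "grip_force" is the grip in N (left out, the last holds). Time passes only in rows, so rows that repeat a pose let the fingers close. It gives the time, the measured TCP pose, the force, the opening and the grip force at its end, in the units of the state.
- readout.observe(): the state, without advancing time (a new reading comes with each control period).
- cams.capture(name): name is "scene" or "top" or "wrist"; returns a dict with "img" (480x640x3 uint8, red, green, blue), "vertical_fov" (degrees; the focal length in pixels is half the picture's height over the tangent of half this angle, whatever the lens; pixels are square), "cx", "cy" (the principal point, pixels), "origin" and "orientation" of the camera in the world. Camera axes: x right, y down, z forward; pixel columns grow to the right and rows downward; lengths in m; the calibration is good to about 2 mm. A picture is of the moment at which its call begins. There is no depth.
- bot.job_done(): hands the job in; it is judged then, once.
The state is a dict: "time": time; "joint_pos": joint angles; "joint_vel": joint speeds; "tau": joint torques, N m; "position": TCP position; "tcp_rot": TCP orientation; "force": force on the tool from outside, world axes, zero at the start; "torque": the same for the moment, N m; "grip_width": opening from 0.0 (shut) to 1.0 (fully open); "grip_force": force on a finger pad.
Only numpy, scipy, OpenCV 4.12 (cv2) and the standard library are available. Lean on these libraries where they do the work, as an engineer would, in place of code of your own. Each camera call takes 0.05 s, during which the arm holds its last target. There are 200 camera calls.

### The job

Take the freshly welded bracket out of the welding jig, stand it upright on the mat so that you can change your grip to its side edges, then hang it by its hole on the peg of the empty cooling stand, pushed fully home against the collar and hanging plumb with its foot towards the open end of the peg. Leave the bracket on the other stand, the brass bush and the tall sleeve where they are.

Things in the scene. Friction and masses are not known exactly. Their poses are not given: they have to be found in the camera images.
- bracket: Loose bare steel L-bracket, 0.45 kg, at first in the jig. Upright leg 10 mm thick (x -5 to 5), 50 wide (y), 100 tall, its head a half circle of radius 25 about the hole; foot 8 thick, 50 wide, out to x = -50; in the corner a 6 mm gusset at y = 0 up to z = 38. Origin: on the underside, under the middle of the leg; x along the hole, away from the foot; z up. Stands by itself on its foot.
- bracket_hole (a point): Centre of the bracket's round 17 mm through hole (along the bracket's x), 75 mm above the underside.
- jig: Welding jig, fixed; aluminium base 130x130x12 mm, origin at its underside's centre. Two dark cheeks (x 7 to 33, inner faces y = +-26.5, 16 thick, tops z = 92) cover the leg's side edges up to the round head: take the bracket across the leg's two faces and draw it straight up. Low rails (to z = 34), dowels (to 26), back stop (to 40).
- stand_empty: Cooling stand with nothing on it, fixed; bare base 130x100x10 mm, origin at its underside's centre. Dark upright plate 70 wide, front face x = 41, top z = 172. A 10 mm peg points to the stand's -x, rising 8 degrees to its round tip, out of a collar (26 mm dia, end face x = 29). A bumper bar (z 78 to 94), flush with the collar, keeps the leg plumb. No finger fits behind a hung leg (12 mm).
- stand_empty_seat (a point): Point on the peg's axis where the middle of the leg is when it lies against the collar: x = 24, z = 150 mm in the stand. The hole centre of a bracket hanging there is about 3 mm lower.
- stand_empty_tip (a point): Tip of the empty stand's peg: x = -17, z = 155.8 mm in the stand.
- stand_full: The other cooling stand, same shape and axes, fixed; another bracket hangs on it.
- bracket_hung: Bracket of the same shape and axes that hangs on the other stand; loose, to be left alone.
- brass_bush: Flanged brass bush, 42 mm diameter, 26 mm tall, loose on the mat, to be left alone; origin at the centre of its underside.
- sleeve_tall: Steel sleeve, 35 mm diameter, 62 mm tall, loose, upright on the mat, to be left alone; origin at the centre of its underside.
- jig_nest (a point): Where the bracket's origin sits in the jig: x = 20, y = 0, z = 12 mm in the jig; axes of bracket and jig are parallel then.

How it is judged:
By the outcome, as a careful person would: the job done as asked, in the order asked, and still so for the second after the job is handed in, with the robot touching nothing.
It also fails if it takes over 54 s, if anything falls off the work surface, if the arm or the gripper's body presses on something with over 40 N, if the wrist force passes 120 N, or if a joint passes its speed limit or range.

## Working session

There is one attempt and no reset: what is moved stays moved. The work goes in short steps, Python scripts to look and compute and a tool call to move; the robot and the scene stay as the last step left them, time stands still between calls to the robot, and variables do not carry over. Pictures are saved under pics/ and viewed, at most 10 in all, crops included, and the job is handed in when it is done.

Besides the shell and the picture viewer there is one more tool, called after "Emit:" as name(argument=value, ...), one argument or row to a line, values as JSON. move_arm: Moves the arm, as the interface text tells. Its arguments: {"type":"object","properties":{"rows":{"type":"array"},"grip_force":{"type":"number"}},"required":["rows"]}

```bash
ls; mkdir -p pics
python3 - <<'E'
from station import readout,cams
import cv2
print(readout.observe())
for n in ("scene","top","wrist"):
    c=cams.capture(n); cv2.imwrite(f"pics/{n}0.png",c["img"][:,:,::-1]); print(n,{k:v for k,v in c.items() if k!="img"})
E
```

```text
pics
{'time': 0.0, 'joint_pos': array([-80.22612882,  23.59945309,  -0.72852579,  91.50366804,
         0.32108428,  64.98802396,  -4.71088785]), 'joint_vel': array([-0.03146298,  0.0105196 , -0.02390968,  0.01062708, -0.02352158,
       -0.0198868 ,  0.05098592]), 'tau': array([-2.06791278e-04, -5.87972367e+01,  6.41312096e-01, -2.91063899e+01,
       -5.39084862e-02,  1.81384245e-02,  1.28791012e-04]), 'position': array([0.14779739, 0.60705852, 0.40381768]), 'tcp_rot': array([-1.79911130e+02,  6.42990223e-03,  1.66319059e+02]), 'force': array([ 0.44963769,  0.11407357, -0.19613894]), 'torque': array([ 0.01692568, -0.02524342,  0.01146691]), 'grip_force': 0.0, 'grip_width': 0.9990448522818807}
scene {'vertical_fov': 50.70891419428747, 'cx': 313.2065503203257, 'cy': 231.47424183576777, 'origin': array([-0.02198307, -0.43908207,  0.58996905]), 'orientation': array([-123.91367836,   -1.04608536,  -51.82132544])}
top {'vertical_fov': 46.550236970235986, 'cx': 321.6043044608648, 'cy': 230.5640928200035, 'origin': array([0.3887978 , 0.00254018, 0.94855631]), 'orientation': array([-168.87419789,   -2.07389334,  -88.28647318])}
wrist {'vertical_fov': 69.71427601635641, 'cx': 315.8992988835492, 'cy': 234.19449705056604, 'origin': array([0.08561337, 0.62215984, 0.38461513]), 'orientation': array([1.6612599e+02, 7.6437159e-02, 7.6338325e+01])}
```

View pics/top0.png

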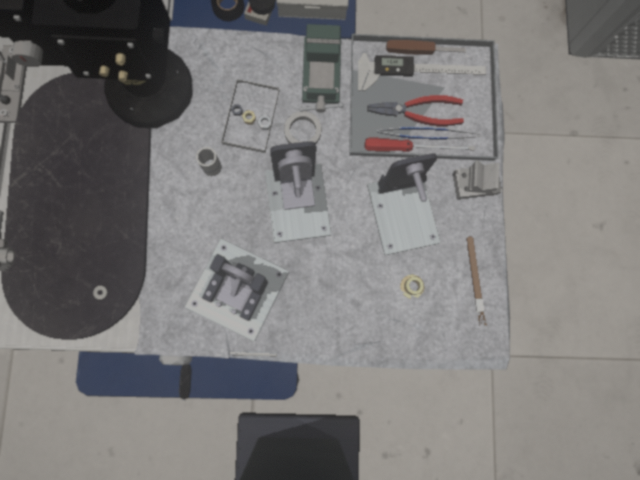

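View pics/scene0.png

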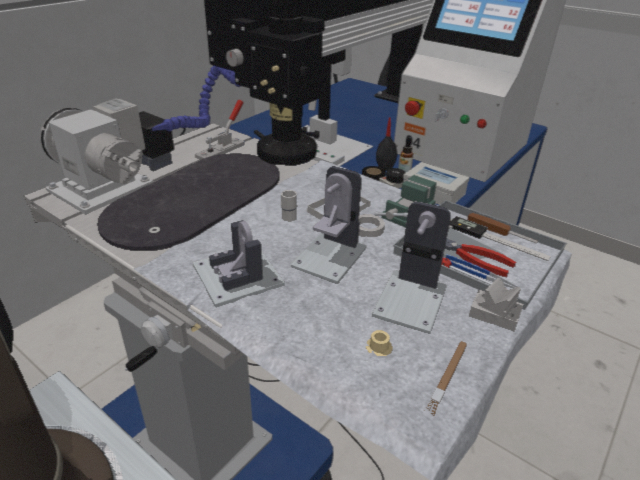

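The top view shows the jig with the bracket at about (237,288), the full stand at (300,195), the empty stand at (405,205) with its peg tip near (421,195), the bush at (413,287) and the sleeve at (208,160). The scene view shows the same things, with the jig at (238,265) and the empty stand at (420,255). I'll enlarge the regions that matter.

```bash
cat > h.py <<'E'
import numpy as np, cv2
from scipy.spatial.transform import Rotation as R
from station import readout,cams
def cam(n,save=None):
    c=cams.capture(n); c["f"]=240/np.tan(np.radians(c["vertical_fov"]/2)); c["R"]=R.from_euler("xyz",c["orientation"],degrees=True).as_matrix()
    if save: cv2.imwrite("pics/"+save,c["img"][:,:,::-1])
    return c
def ray(c,p): 
    d=c["R"]@np.array([(p[0]-c["cx"])/c["f"],(p[1]-c["cy"])/c["f"],1]); return d/np.linalg.norm(d)
def onz(c,p,z): d=ray(c,p); return c["origin"]+d*(z-c["origin"][2])/d[2]
def proj(c,X): v=c["R"].T@(np.asarray(X)-c["origin"]); return np.round([c["cx"]+c["f"]*v[0]/v[2],c["cy"]+c["f"]*v[1]/v[2]],1)
def tri(obs):
    A=np.zeros((3,3));b=np.zeros(3)
    for c,p in obs: d=ray(c,p); M=np.eye(3)-np.outer(d,d); A+=M; b+=M@c["origin"]
    X=np.linalg.solve(A,b); return X,[np.linalg.norm((np.eye(3)-np.outer(ray(c,p),ray(c,p)))@(X-c["origin"])) for c,p in obs]
def tile(img,x,y,w,h,k): return cv2.resize(img[y:y+h,x:x+w],None,fx=k,fy=k,interpolation=cv2.INTER_CUBIC)
E
python3 - <<'E'
from h import *
t=cv2.imread("pics/top0.png");s=cv2.imread("pics/scene0.png")
a=np.hstack([tile(t,180,235,110,75+30,3.6)[:300],]) 
r1=np.hstack([tile(t,180,235,114,106,3.5)[:300*2],tile(t,362,150,114,106,3.5)])
r2=np.hstack([tile(s,188,214,114,65,3.5),tile(s,362,200,114,65,3.5)])
cv2.imwrite("pics/c1.png",np.vstack([r1,r2])); print(r1.shape,r2.shape)
E
```

```text
(371, 798, 3) (228, 798, 3)
```

View pics/c1.png

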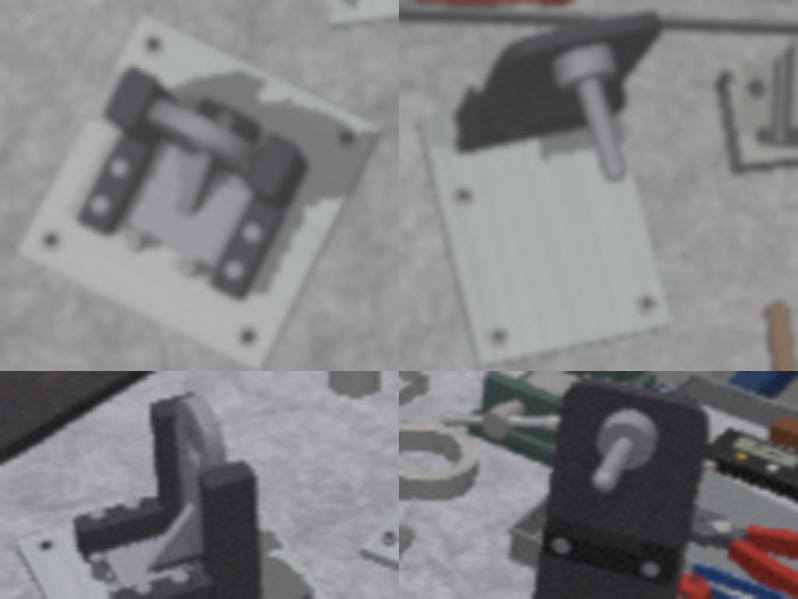

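The composite shows these points, each triangulated below:
- **Jig plate corners (top view):** (145,14), (380,128), (262,368) and (18,248).
- **Stand plate front corners:** (485,362) and (668,325).
- **Peg tip:** (615,172) in the top view and (604,480) in the scene view.
- **Bracket head apex:** also visible in both views.

Run:
```python
from h import *
np.set_printoptions(precision=4,suppress=True)
t=cam("top");s=cam("scene")
T=lambda x,y:(180+(x+.5)/3.5-.5,235+(y+.5)/3.5-.5)
T2=lambda x,y:(362+(x-399+.5)/3.5-.5,150+(y+.5)/3.5-.5)
S=lambda x,y:(188+(x+.5)/3.5-.5,214+(y-371+.5)/3.5-.5)
S2=lambda x,y:(362+(x-399+.5)/3.5-.5,200+(y-371+.5)/3.5-.5)
J=np.array([onz(t,T(*p),.012) for p in [(145,14),(380,128),(262,368),(18,248)]])
print(J, J.mean(0), [np.linalg.norm(J[i]-J[i-1]) for i in range(4)])
for a,b in((3,0),(2,1),):
    d=J[b]-J[a];print("jig yaw",np.degrees(np.arctan2(d[1],d[0])))
for a,b in((1,0),(2,3)):
    d=J[b]-J[a];print("jig yaw",np.degrees(np.arctan2(d[1],d[0]))-90)
F=np.array([onz(t,T2(*p),.010) for p in [(420,112),(485,362),(668,325)]]); print(F)
d=F[0]-F[1];print("stand yaw",np.degrees(np.arctan2(d[1],d[0])),np.linalg.norm(d)); d=F[1]-F[2];print(np.degrees(np.arctan2(d[1],d[0]))-90,np.linalg.norm(d))
print("tip",tri([(t,T2(615,174)),(s,S2(604,482))]))
print("collar",tri([(t,T2(584,72)),(s,S2(626,442))]))
print("cheek tops R", tri([(t,T(283,148)),(s,S(230,470))]))
# head apex
print("apex", tri([(t,T(207,128)),(s,S(192,400))]))
print("bush",onz(t,(413,286),.026),"sleeve",onz(t,(207,155),.062))
```

```text
[[0.5538 0.1442 0.012 ]
 [0.5022 0.0283 0.012 ]
 [0.3873 0.0788 0.012 ]
 [0.4395 0.1966 0.012 ]] [0.4707 0.112  0.012 ] [np.float64(0.1257306516502195), np.float64(0.1268634013088049), np.float64(0.12551304491831033), np.float64(0.12875962738701013)]
jig yaw -24.60825734822172
jig yaw -23.74380847135621
jig yaw -23.97433368968437
jig yaw -23.88047475718939
[[ 0.6647 -0.1039  0.01  ]
 [ 0.5393 -0.1375  0.01  ]
 [ 0.561  -0.2278  0.01  ]]
stand yaw 15.006430910787794 0.12977704971661894
13.47030857567681 0.09281767168026779
tip (array([ 0.5992, -0.1714,  0.1535]), [np.float64(0.000876195291177233), np.float64(0.0008761952911771406)])
collar (array([ 0.6455, -0.1594,  0.147 ]), [np.float64(0.0005858089834258456), np.float64(0.0005858089834257527)])
cheek tops R (array([0.4802, 0.0705, 0.0899]), [np.float64(0.0031648947849286565), np.float64(0.003164894784928477)])
apex (array([0.4854, 0.1007, 0.1154]), [np.float64(0.002342606360432551), np.float64(0.0023426063604326287)])
bush [ 0.4829 -0.1803  0.026 ] sleeve [0.6843 0.1688 0.062 ]
```

```bash
cat >> h.py <<'E'
np.set_printoptions(precision=4,suppress=True)
def to(pos,yaw,roll=180,pitch=0):
    "row needed to bring the TCP to pos, tool down, yaw"
    o=readout.observe(); R0=R.from_euler("xyz",o["tcp_rot"],degrees=True); R1=R.from_euler("xyz",[roll,pitch,yaw],degrees=True)
    print("row",(R0.inv()*R1).as_rotvec(degrees=True).round(2),(R0.inv().apply(np.array(pos)-o["position"])/.025).round(3),"now",o["position"],o["tcp_rot"],"t",o["time"])
E
python3 - <<'E'
from h import *
t=cam("top");s=cam("scene")
print("vise handle",tri([(t,(185,385)),(s,(150,352))]))
to([.489,.104,.38],66)
E
```

```text
vise handle (array([ 0.3094,  0.2076, -0.1317]), [np.float64(0.01082216291126181), np.float64(0.01082216291126192)])
row [ -0.01   0.02 100.32] [-18.021 -16.329   0.985] now [0.1478 0.6072 0.4045] [-179.9822    0.0019  166.3175] t 0.35
```

Emit:
move_arm(
  rows=[
    [[0,0,7,-1.2,-1.1,0,88],[0,0,15,-2.6,-2.4,0,60],[0,0,24,-4.2,-3.8,0.1,50],[0,0,33,-5.8,-5.3,0.2,50],[0,0,42,-7.4,-6.7,0.3,50],[0,0,51,-9,-8.2,0.4,50],[0,0,60,-10.6,-9.6,0.5,50],[0,0,69,-12.2,-11.1,0.6,50],[0,0,78,-13.8,-12.5,0.7,50],[0,0,87,-15.4,-14,0.8,50],[0,0,94,-16.9,-15.3,0.9,50],[0,0,100.3,-18.02,-16.33,1,50],[0,0,100.3,-18.02,-16.33,1,50],[0,0,100.3,-18.02,-16.33,1,50],[0,0,100.3,-18.02,-16.33,1,50]],
  ],
)

```text
time: 2.22
position: [0.4885, 0.1052, 0.3796]
tcp_rot: [-180.0, -0.0, 66.2]
force: [-0.2, -0.4, 0.5]
grip_width: 0.573
grip_force: 0.0
```

Run:
```python
from h import *
w=cam("wrist","w1.png"); print({k:w[k] for k in("origin","orientation")})
for X in [(.489,.1039,.112),(.489,.1039,.087)]: print(proj(w,X))
```

```text
{'origin': array([0.5157, 0.1644, 0.3604]), 'orientation': array([166.1626,   0.0263, -23.8058])}
[316.  240.7]
[316.  232.8]
```

View pics/w1.png

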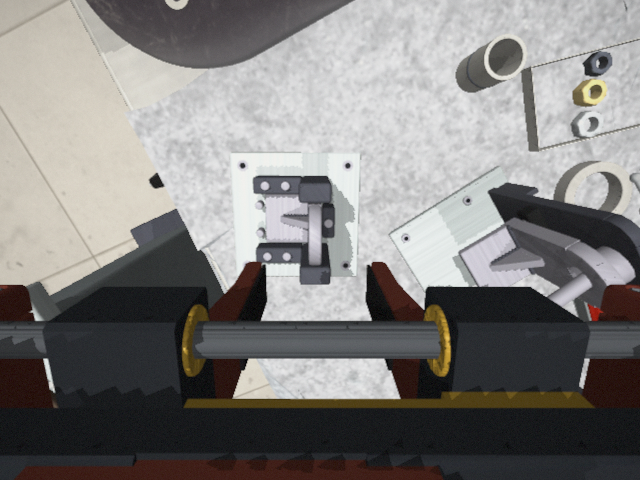

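The wrist view shows the bracket head as a band at columns 307–323, with its centre at (315,236). My prediction was (316,234–240), and the plate edges are parallel to the image axes, so the alignment is good. I'll descend and grip.

Emit:
move_arm(
  rows=[
    [[0,0,0,0,0,1.2,50],[0,0,0,0,0,2.6,50],[0,0,0,0,0,4,50],[0,0,0,0,0,4.8,50],[0,0,0,0,0,5.15,50],[0,0,0,0,0,5.15,40],[0,0,0,0,0,5.15,20],[0,0,0,0,0,5.15,5],[0,0,0,0,0,5.15,5],[0,0,0,0,0,5.15,5],[0,0,0,0,0,5.15,5],[0,0,0,0,0,5.15,5]],
  ],
  grip_force=45,
)

```text
time: 3.78
position: [0.4889, 0.1043, 0.2512]
tcp_rot: [-180.0, -0.0, 66.0]
force: [-3.5, 1.3, 5.5]
grip_width: 0.109
grip_force: 45.0
```

Emit:
move_arm(
  rows=[
    [[0,0,0,0,0,-0.2,5],[0,0,0,0,0,-0.6,5],[0,0,0,0,0,-1.2,5],[0,0,0,0,0,-2,5],[0,0,0,0,0,-2.9,5],[0,0,0,0,0,-3.8,5],[0,0,0,0,0,-4.4,5],[0,0,0,0,0,-4.6,5],[0,0,0,0,0,-4.6,5]],
  ],
)

```text
time: 4.9
position: [0.4889, 0.1041, 0.3659]
tcp_rot: [-180.0, -0.0, 66.0]
force: [-0.2, 0.2, -3.2]
grip_width: 0.111
grip_force: 45.0
```

Run:
```python
from h import *
print(readout.observe()["force"],readout.observe()["grip_width"])
cam("scene","s2.png"); to([.42,-.07,.36],104.5)
a=cv2.imread("pics/s2.png"); cv2.imwrite("pics/s2c.png",tile(a,150,120,330,230,2.4))
```

```text
[-0.23    0.2192 -3.159 ] 0.11080459595627672
row [ -0.04   0.01 -38.47] [-7.479  0.316  0.221] now [0.4888 0.1041 0.3655] [-179.9708    0.0256   66.0253] t 4.95
```

View pics/s2c.png

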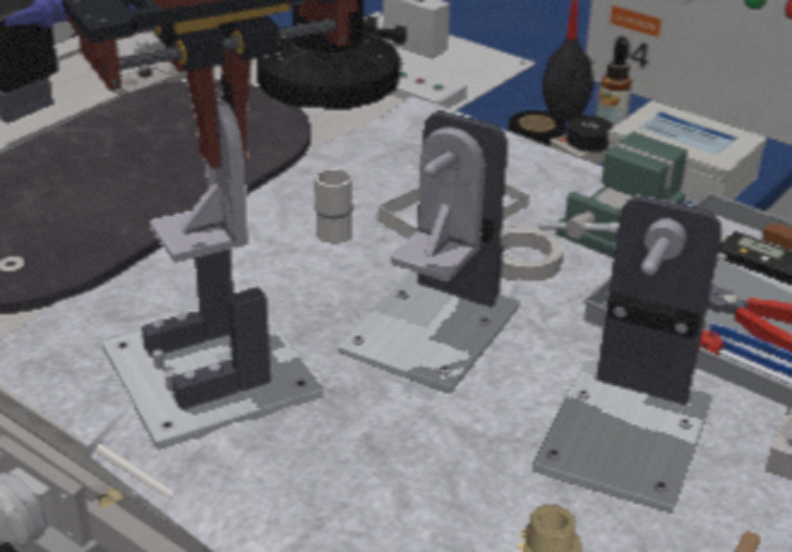

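The scene view shows the bracket lifted clear and plumb, its foot at about (190,232) and nothing touching the cheeks. Next I'll set it down on free mat at (0.42, -0.07).

Emit:
move_arm(
  rows=[
    [[0,0,-3,-0.6,0,0,5],[0,0,-8,-1.6,0.1,0,5],[0,0,-14,-2.8,0.1,0,5],[0,0,-20,-4,0.2,0,5],[0,0,-26,-5.2,0.2,0,5],[0,0,-32,-6.3,0.3,0.2,5],[0,0,-36,-7,0.3,0.8,5],[0,0,-38.5,-7.4,0.32,1.8,5],[0,0,-38.5,-7.48,0.32,2.8,5],[0,0,-38.5,-7.48,0.32,3.7,5],[0,0,-38.5,-7.48,0.32,4.4,5],[0,0,-38.5,-7.48,0.32,4.75,5],[0,0,-38.5,-7.48,0.32,4.9,5],[0,0,-38.5,-7.48,0.32,4.94,5],[0,0,-38.5,-7.48,0.32,4.94,5]],
  ],
)

```text
time: 6.82
position: [0.4205, -0.0701, 0.2428]
tcp_rot: [180.0, 0.0, 104.5]
force: [0.1, 0.3, -4.1]
grip_width: 0.111
grip_force: 45.0
```

Not touching yet, so I'll lower slowly by about 4 mm.

Emit:
move_arm(
  rows=[
    [[0,0,0,0,0,0.05,5],[0,0,0,0,0,0.1,5],[0,0,0,0,0,0.14,5],[0,0,0,0,0,0.16,5],[0,0,0,0,0,0.16,5]],
  ],
)

```text
time: 7.45
position: [0.4204, -0.0702, 0.2391]
tcp_rot: [180.0, -0.0, 104.5]
force: [-4.0, 0.0, 13.1]
grip_width: 0.111
grip_force: 45.0
```

Emit:
move_arm(
  rows=[
    [[0,0,0,0,0,-0.03,5],[0,0,0,0,0,-0.03,14],[0,0,0,0,0,-0.03,30],[0,0,0,0,0,-0.03,45],[0,0,0,0,0,-0.03,50],[0,0,0,0,0,-0.5,50],[0,0,0,0,0,-1.5,50],[0,0,0,0,0,-3,60],[0,0,0,0,0,-4.2,75],[0,0,0,0,0,-4.8,80],[0,0,0,0,0,-4.8,80]],
  ],
)

```text
time: 8.82
position: [0.4205, -0.0702, 0.3598]
tcp_rot: [179.8, -0.0, 104.5]
force: [-0.2, -0.4, 0.4]
grip_width: 0.909
grip_force: 0.0
```

Run:
```python
from h import *
w=cam("wrist","w3.png"); t=cam("top","t3.png"); s=cam("scene","s3.png")
P=np.array([.4204,-.0702,0])
for n,c in (("w",w),("t",t),("s",s)): print(n,proj(c,P+[0,0,.1]),proj(c,P+[0,0,.075]),proj(c,P))
a=tile(cv2.imread("pics/t3.png"),310,260,100,100,3.9); b=tile(cv2.imread("pics/s3.png"),260,240,100,100,3.9)
c=cv2.imread("pics/w3.png")[0:400]
cv2.imwrite("pics/c3.png",np.hstack([a,b])); to([.4204,-.0702,.36],14.5)
```

```text
w [313.4 241.1] [313.5 232.9] [313.8 215.3]
t [350.1 320.4] [348.7 321. ] [345.  322.5]
s [296.  288.8] [296.  301.5] [296.1 337. ]
row [-0.04  0.03 90.02] [-0.011  0.014 -0.082] now [ 0.42   -0.07    0.3579] [-179.9575   -0.0101  104.5189] t 8.975
```

View pics/c3.png

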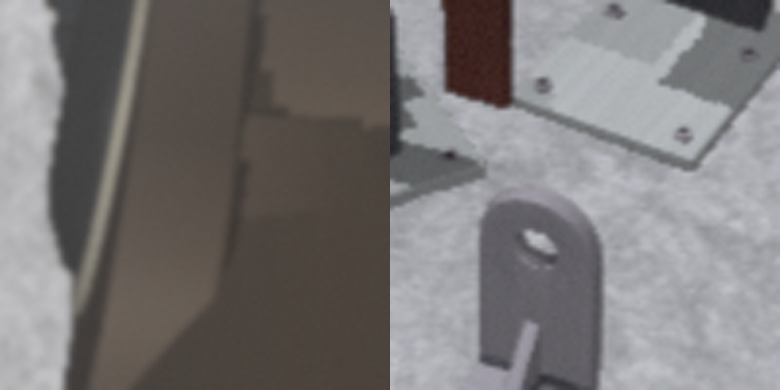

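View pics/w3.png

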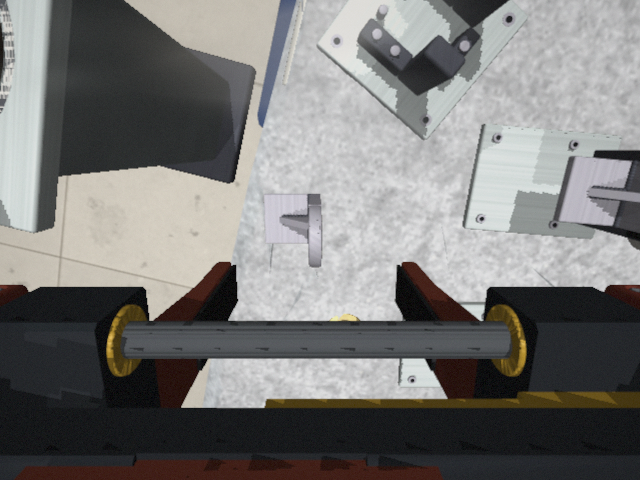

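The bracket stands upright by itself: the wrist view puts the leg at columns 309–322 and rows 194–267, and the scene view shows the hole open and nothing tipped. Next I'll turn the tool 90° so the wrist camera faces the foot side, with the fingers over the side edges.

Emit:
move_arm(
  rows=[
    [[0,0,-6,0,0,0,80],[0,0,-16,0,0,0,80],[0,0,-26,0,0,0,80],[0,0,-36,0,0,0,80],[0,0,-46,0,0,0,80],[0,0,-56,0,0,0,80],[0,0,-66,0,0,0,80],[0,0,-76,0,0,0,80],[0,0,-85,0,0,0,80],[0,0,-90,0,0,0,80],[0,0,-90,0,0,0,80],[0,0,-90,0,0,0,80]],
  ],
)

```text
time: 10.48
position: [0.4202, -0.0701, 0.3579]
tcp_rot: [180.0, -0.1, -165.6]
force: [-0.8, -0.2, 0.2]
grip_width: 0.913
grip_force: 0.0
```

Run:
```python
from h import *
w=cam("wrist","w4.png"); t=cam("top","t4.png"); s=cam("scene","s4.png"); print(readout.observe()["joint_pos"])
P=np.array([.4204,-.0702,0])
for n,c in (("w",w),("t",t),("s",s)): print(n,proj(c,P+[0,0,.1]),proj(c,P+[0,0,.075]),proj(c,P))
a=tile(cv2.imread("pics/w4.png"),220,130,200,170,3.5)[:, :700]
cv2.imwrite("pics/c4.png",a); to([.4204,-.0702,.221],-165.5)
```

```text
[-20.4049   6.7655  25.6166 122.1034  -3.708   51.87   111.8118]
w [316.3 241.9] [316.3 233.6] [316.2 215.8]
t [350.1 320.4] [348.7 321. ] [345.  322.5]
s [296.  288.8] [296.  301.5] [296.1 337. ]
row [ 0.   -0.02 -0.04] [-0.005 -0.008  5.489] now [ 0.4203 -0.07    0.3582] [ 179.9964   -0.0208 -165.5367] t 10.625
```

View pics/c4.png

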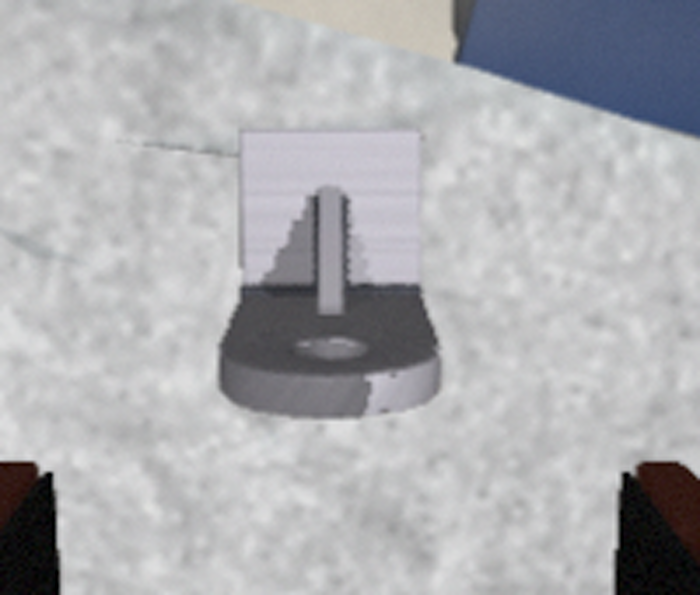

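The view shows the bracket centred at column 314.3, where the fingers' mid-line is 316.3. It therefore sits about 1.5 mm off in tool -y and 0.8 mm off in tool -x. I'll correct that while descending.

Emit:
move_arm(
  rows=[
    [[0,0,0,-0.03,-0.06,0.4,80],[0,0,0,-0.03,-0.06,1.4,80],[0,0,0,-0.03,-0.06,2.8,80],[0,0,0,-0.03,-0.06,4.2,80],[0,0,0,-0.03,-0.06,5.1,80],[0,0,0,-0.03,-0.06,5.45,80],[0,0,0,-0.03,-0.06,5.48,75],[0,0,0,-0.03,-0.06,5.48,65],[0,0,0,-0.03,-0.06,5.48,55],[0,0,0,-0.03,-0.06,5.48,45],[0,0,0,-0.03,-0.06,5.48,44],[0,0,0,-0.03,-0.06,5.48,44],[0,0,0,-0.03,-0.06,5.48,44]],
  ],
  grip_force=50,
)

```text
time: 12.25
position: [0.4217, -0.0714, 0.2219]
tcp_rot: [-180.0, 0.1, -165.5]
force: [-1.0, -1.1, 6.0]
grip_width: 0.567
grip_force: 50.0
```

Run:
```python
from h import *
to([.571,-.178,.310],-165.5)
```

```text
row [-0.    0.07  0.02] [-4.714 -5.627 -3.517] now [ 0.4217 -0.0714  0.2219] [-179.995     0.067  -165.4773] t 12.25
```

Emit:
move_arm(
  rows=[
    [[0,0,0,0,0,-0.3,44],[0,0,0,0,0,-1,44],[0,0,0,0,0,-2,44],[0,0,0,-0.3,-0.4,-2.9,44],[0,0,0,-1,-1.2,-3.4,44],[0,0,0,-1.9,-2.3,-3.52,44],[0,0,0,-2.8,-3.4,-3.52,44],[0,0,0,-3.7,-4.4,-3.52,44],[0,0,0,-4.4,-5.2,-3.52,44],[0,0,0,-4.7,-5.6,-3.52,44],[0,0,0,-4.7,-5.62,-3.52,44],[0,0,0,-4.7,-5.62,-3.52,44]],
  ],
)

```text
time: 13.75
position: [0.5696, -0.1773, 0.3092]
tcp_rot: [179.9, -0.1, -165.5]
force: [0.1, -0.5, -4.8]
grip_width: 0.567
grip_force: 50.0
```

Run:
```python
from h import *
w=cam("wrist","w5.png"); t=cam("top","t5.png"); s=cam("scene","s5.png"); to([.571,-.178,.310],-165.5)
a=tile(cv2.imread("pics/t5.png"),362,130,100,100,4); b=tile(cv2.imread("pics/s5.png"),350,170,100,100,4)
c=tile(cv2.imread("pics/w5.png"),120,100,400,100,2)
cv2.imwrite("pics/c5.png",np.vstack([np.hstack([a,b]),c]))
```

```text
row [ 0.03 -0.    0.04] [-0.035 -0.038 -0.019] now [ 0.5699 -0.1773  0.3095] [ 179.9659   -0.0012 -165.4551] t 13.9
```

View pics/c5.png

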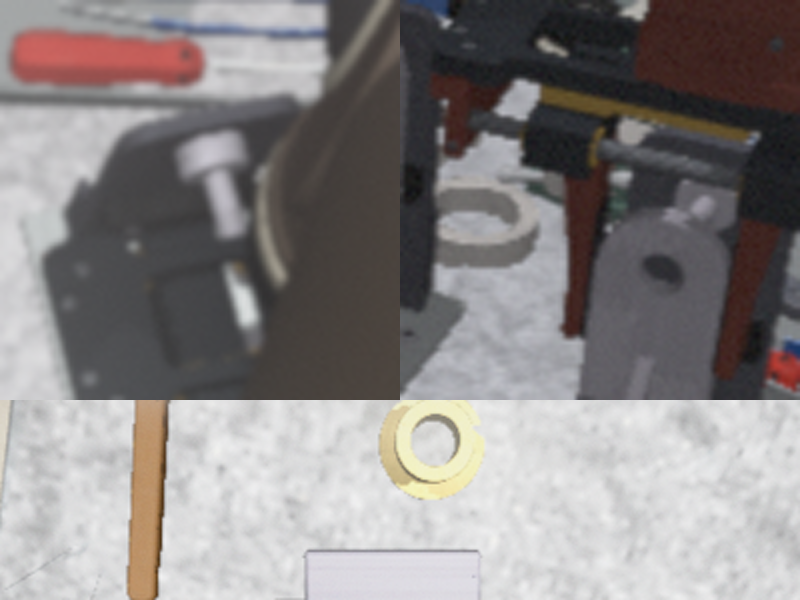

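The scene crop shows the hole centre at (662,272) with the bracket plumb, and the peg tip behind it at (706,205). I'll compare where the arm puts the hole with where the camera sees it, to get the camera bias.

Run:
```python
from h import *
t=cam("top");s=cam("scene")
o=readout.observe(); p=o["position"]
Rz=R.from_euler("z",14.5,degrees=True)
H=p+[0,0,.075-.2219]; Hf=H+Rz.apply([-.005,0,0])
print("hole",H); print("hole front centre pred",proj(s,Hf),"back",proj(s,2*H-Hf),"seen",350+262.5/4-.5,170+272.5/4-.5)
A=H+[0,0,.025]; print("apex front pred",proj(s,A+Rz.apply([-.005,0,0])))
T2=lambda x,y:(362+(x-399+.5)/3.5-.5,150+(y+.5)/3.5-.5)
S2=lambda x,y:(362+(x-399+.5)/3.5-.5,200+(y-371+.5)/3.5-.5)
print("seen tip",T2(615,174),S2(604,482),"collar",T2(584,72),S2(626,442))
for O in ([.6145,-.167,0],[.6165,-.167,0]):
    f=lambda *q: np.array(O)+Rz.apply(q)
    print("tip",proj(t,f(-.017,0,.1558)),proj(s,f(-.017,0,.1558)),"collar",proj(t,f(.029,0,.1493)),proj(s,f(.029,0,.1493)),"corners",proj(t,f(-.065,.05,.01)),proj(t,f(-.065,-.05,.01)),T2(485,362),T2(668,325))
print("tip at z",onz(t,T2(615,174),.1558),onz(s,S2(604,482),.1558),"coll",onz(t,T2(584,72),.1493),onz(s,S2(626,442),.1493))
```

```text
hole [ 0.5701 -0.1775  0.1627]
hole front centre pred [414.  237.9] back [415.6 234.5] seen 415.125 237.625
apex front pred [416.2 223.9]
seen tip (423.35714285714283, 199.35714285714286) (420.2142857142857, 231.35714285714286) collar (414.5, 170.21428571428572) (426.5, 219.92857142857142)
tip [424.1 199.4] [419.4 230.5] collar [415.3 171.4] [425.7 219.6] corners [384.7 253.2] [440.7 240.8] (386.2142857142857, 253.07142857142856) (438.5, 242.5)
tip [424.1 198.1] [420. 230.] collar [415.3 170.1] [426.3 219.1] corners [384.7 252. ] [440.7 239.6] (386.2142857142857, 253.07142857142856) (438.5, 242.5)
tip at z [ 0.598  -0.1702  0.1558] [ 0.5968 -0.1733  0.1558] coll [ 0.6444 -0.1585  0.1493] [ 0.6426 -0.1612  0.1493]
```

With about 1 px of camera bias removed, the tip and collar agree with a stand at (0.6145, -0.167) and yaw 14.5 to within about 1 mm. The hole's clearance is ±2.7 mm. I'll start the insertion slowly and watch the force.

Emit:
move_arm(
  rows=[
    [[0,0,0,-0.1,-0.02,0.12,44],[0,0,0,-0.4,-0.02,0.16,44],[0,0,0,-0.7,-0.02,0.21,44],[0,0,0,-0.9,-0.02,0.24,44],[0,0,0,-1,-0.02,0.26,44],[0,0,0,-1.1,-0.02,0.28,44],[0,0,0,-1.2,-0.02,0.29,44],[0,0,0,-1.3,-0.02,0.3,44],[0,0,0,-1.4,-0.02,0.32,44],[0,0,0,-1.4,-0.02,0.32,44]],
  ],
)

```text
time: 15.25
position: [0.6045, -0.1695, 0.3013]
tcp_rot: [180.0, 0.0, -165.5]
force: [-0.3, -0.2, -4.6]
grip_width: 0.564
grip_force: 50.0
```

Emit:
move_arm(
  rows=[
    [[0,0,0,-0.1,0,0.01,44],[0,0,0,-0.3,0,0.04,44],[0,0,0,-0.5,0,0.07,44],[0,0,0,-0.7,0,0.1,44],[0,0,0,-0.9,0,0.13,44],[0,0,0,-1.05,0,0.15,44],[0,0,0,-1.15,0,0.16,44],[0,0,0,-1.2,0,0.17,44],[0,0,0,-1.25,0,0.18,44],[0,0,0,-1.25,0,0.18,44]],
  ],
)

```text
time: 16.5
position: [0.6339, -0.1621, 0.2967]
tcp_rot: [180.0, -0.1, -165.5]
force: [-5.4, -1.0, -0.6]
grip_width: 0.566
grip_force: 50.0
```

Emit:
move_arm(
  rows=[
    [[0,0,0,-0.04,0,-0.02,44],[0,0,0,-0.08,0,-0.02,44],[0,0,0,-0.08,0,-0.02,44]],
  ],
)

```text
time: 16.88
position: [0.6345, -0.1621, 0.2967]
tcp_rot: [179.9, -0.3, -165.6]
force: [-11.1, -0.7, 0.3]
grip_width: 0.568
grip_force: 50.0
```

Emit:
move_arm(
  rows=[
    [[0,0,0,0.03,0,0.03,44],[0,0,0,0.03,0,0.06,44],[0,0,0,0.03,0,0.09,44],[0,0,0,0.03,0,0.12,44],[0,0,0,0.03,0,0.12,44]],
  ],
)

```text
time: 17.5
position: [0.6343, -0.1626, 0.2943]
tcp_rot: [180.0, -0.2, -165.6]
force: [-9.1, -2.1, -0.3]
grip_width: 0.564
grip_force: 50.0
```

Emit:
move_arm(
  rows=[
    [[0,0,0,0.02,0,0.03,44],[0,0,0,0.02,0,0.06,44],[0,0,0,0.02,0,0.06,44]],
  ],
)

```text
time: 17.88
position: [0.6342, -0.1627, 0.2937]
tcp_rot: [180.0, -0.1, -165.6]
force: [-10.0, -0.7, 5.9]
grip_width: 0.566
grip_force: 50.0
```

Emit:
move_arm(
  rows=[
    [[0,0,0,0.02,0,0,48],[0,0,0,0.02,0,0,54],[0,0,0,0.02,0,0,62],[0,0,0,0.02,0,0,70],[0,0,0,0.02,0,0,78],[0,0,0,0.02,0,0,80],[0,0,0,0.02,0,-0.3,80],[0,0,0,0.02,0,-1,80],[0,0,0,0.02,0,-2,80],[0,0,0,0.02,0,-3.2,80],[0,0,0,0.1,0,-4.2,80],[0,0,0,0.5,0,-4.6,80],[0,0,0,1.5,0,-4.6,80],[0,0,0,3,0,-4.6,80],[0,0,0,4.4,0,-4.6,80],[0,0,0,5.4,0,-4.6,80],[0,0,0,6,0,-4.6,80],[0,0,0,6,0,-4.6,80]],
  ],
)

```text
time: 20.12
position: [0.4894, -0.1995, 0.4082]
tcp_rot: [180.0, 0.0, -165.5]
force: [0.5, -0.1, -0.4]
grip_width: 0.914
grip_force: 0.0
```

Run:
```python
from h import *
t=cam("top","t6.png"); s=cam("scene","s6.png"); w=cam("wrist","w6.png"); o=readout.observe();print(o["position"],o["force"],o["time"])
a=tile(cv2.imread("pics/t6.png"),370,130,80,75,5); b=tile(cv2.imread("pics/s6.png"),380,190,80,75,5)
c=cv2.resize(cv2.imread("pics/s6.png")[140:360,230:490],(266,225)); d=tile(cv2.imread("pics/s6.png"),310,170,80,45,5)
e=cv2.resize(cv2.imread("pics/w6.png")[100:300,160:480],(400,225))
cv2.imwrite("pics/c6.png",np.vstack([np.hstack([a,b]),np.hstack([d,e])]))
```

```text
[ 0.491  -0.1987  0.4079] [ 0.7164 -0.7181 -0.532 ] 20.275
```

View pics/c6.png

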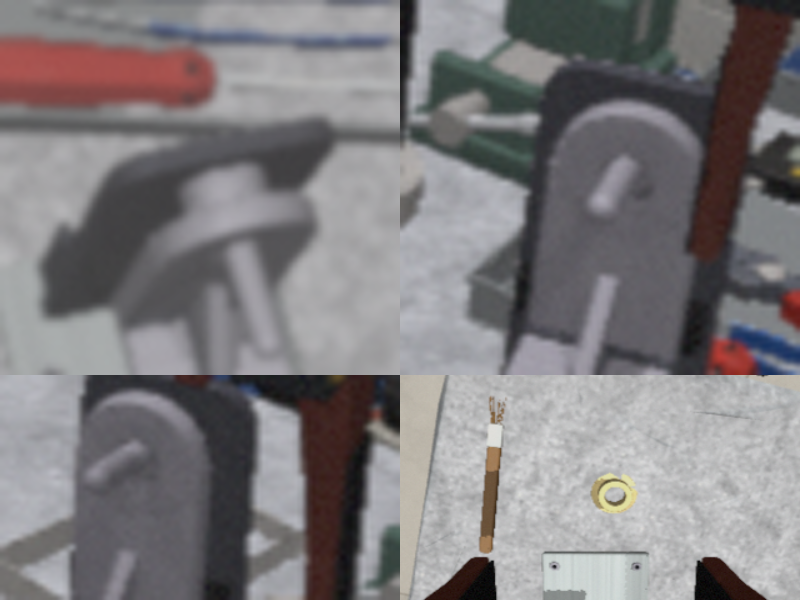

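The last view shows the bracket hung on the empty stand's peg, foot outward. In the top crop its head meets the collar at about (225,205). I'll check the depth numerically.

Run:
```python
from h import *
t=cam("top");s=cam("scene"); Rz=R.from_euler("z",14.5,degrees=True); O=np.array([.6145,-.1668,0])
C=lambda c,q,x0,y0:((proj(c,O+Rz.apply(q))-[x0,y0]+.5)*5-.5).round(0)
print("tip t",C(t,[-.017,0,.1558],370,130),"s",C(s,[-.017,0,.1558],380,190)+[400,0])
for x in(.0205,.024):
    for n,q in(("frontapex",[x-.005,0,.172]),("backapex",[x+.005,0,.172]),("L mid",[x,.025,.147]),("R front",[x-.005,-.025,.147]),("footfront corner L",[x-.05,.025,.08])):
        print(x,n,"t",C(t,q,370,130),"s",C(s,q,380,190)+[400,0])
# peg emergence: top of peg at front face
    print(x,"peg top emerge",C(t,[x-.005,0,.150+(.024-x+.005)*.1405+.005],370,130),C(s,[x-.005,0,.150+(.024-x+.005)*.1405],380,190)+[400,0])
g=cv2.cvtColor(t["img"],cv2.COLOR_RGB2GRAY); np.set_printoptions(linewidth=200)
# gray profile along the stand x line at y=+10 mm, z=172-ish, through head top towards collar
for y in(.0,.004,.008):
    z=.147+np.sqrt(.025**2-y*y)
    P=np.array([proj(t,O+Rz.apply([k/1000,y,z])) for k in range(8,44)],np.float32)
    print(y,cv2.remap(g,P[:,:1],P[:,1:],cv2.INTER_LINEAR).ravel())
```

```text
tip t [271. 349.] s [599. 204.]
0.0205 frontapex t [255. 230.] s [630. 110.]
0.0205 backapex t [246. 197.] s [638.  95.]
0.0205 L mid t [154. 255.] s [547. 151.]
0.0205 R front t [318. 237.] s [696. 194.]
0.0205 footfront corner L t [155. 460.] s [483. 399.]
0.0205 peg top emerge [244. 245.] [621. 165.]
0.024 frontapex t [253. 218.] s [633. 105.]
0.024 backapex t [244. 186.] s [640.  90.]
0.024 L mid t [150. 244.] s [550. 146.]
0.024 R front t [314. 225.] s [699. 190.]
0.024 footfront corner L t [153. 450.] s [485. 393.]
0.024 peg top emerge [241. 234.] [623. 162.]
0.0 [ 96  97  98  96  94  90  94 101 118 137 153 160 163 164 163 161 159 157 154 152 152 153 153 153 151 148 140 126 106  90  78  82  86  90  91  92]
0.004 [153 153 151 145 134 120 108 110 121 144 156 166 168 167 166 164 162 160 160 162 164 166 166 164 162 158 146 129 106  90  81  82  85  89  91  92]
0.008 [148 147 146 142 129 115 106 108 124 142 161 168 170 170 168 165 162 161 161 164 167 168 167 165 163 158 153 138 117  92  84  80  85  88  91  93]
```

The top-view profile puts the leg's front face 22 mm in front of the plate, against 22 mm expected when seated. The yaw is unchanged, and the insertion ended in firm contact. Handing in.

```bash
python3 -c "
from station import bot
print(bot.job_done())"
```

```text
the job is handed in; nothing more can be done
None
```

The bracket was taken from the jig, stood on the mat, regripped by its side edges, hung on the empty stand's peg against the collar with its foot outward, and handed in at about 20 s; the camera measurement shows it fully seated (22 mm from leg face to plate, as expected), I did not measure plumb separately, and no verdict came back.

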